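# Clear the reader and hold a sample slide in its slot

## Robot

A 6-joint arm with a two-finger parallel gripper is mounted at the origin on a cart in front of the work surface, level with it; the furniture and walls round the work are solid. World frame = base frame: x ahead of the robot, y to its left, z up, the work surface at z = 0. Lengths are in m, angles in rad, forces in N, time in s.
With the tool pointing down it reaches from about 0.35 to 1 m from the base axis. Payload 7.1 kg.
Tool frame: the origin (TCP) lies on the centre line of the jaws, within the pads' length; the fingertips stand arm.tips_ahead ahead of it and the grasp point (between the pads) lies 8 mm behind it (arm.tips_ahead is the distance from the TCP to the fingertips, in m); z points along the fingers, x is the direction in which the jaws open and shut, and the axes are right-handed (so a half turn about z gives the same grasp; the last joint's range is limited). The gripper opens to 85 mm and grips with 20 to 120 N. Pads are 22 mm wide; open, the fingers measure 114 mm over their backs; the gripper's body (76 mm by 85 mm) begins 54 mm behind the grasp point. The pads swing forward as they close: fully open they stand 13 mm farther back than shut.
Start: joints at [-1.212, 0.423, 1.63, -0, 1.089, -0.019], TCP at [0.231, -0.581, 0.215] pointing down, gripper open.
Joint ranges: [-3, 3], [-0.9, 2.11], [0.09, 2.58], [-1.31, 4.45], [0.11, 2.69], [-2.54, 2.54]. Speed limits (rad/s): [2.39, 2.39, 3.01, 3.14, 3.14, 3.14].

## Interface

Orientations are given as a unit quaternion [x, y, z, w].
In Python, from workcell import arm gives the robot as it stands.
- The arm moves only by the tool arm_command, never from a script. Its argument "commands" is a list of rows, each an object with "delta_pos": the shift along the tool's x, y, z in m, a list of three; "rotation": the turn, a rotation vector about the tool's x, y, z in degrees, a list of three; "jaw": the opening, from -1 (shut) to 1 (fully open). In form: [{"delta_pos": [x, y, z], "rotation": [ax, ay, az], "jaw": jaw}, ...]. A call has 1 to 8 rows; each row is the pose to reach, as a shift and turn from the pose commanded when the call began, along the tool's axes at that moment; what a row does not reach only later rows make up. A row lasts 1/10 s, in which the tool goes at most 50 mm and 8.59 degrees, less where a joint would pass 70% of its speed; a pose out of reach is approached as far as the arm can. A call with a gripper value outside its range is refused whole. The fingers move at their own pace and stop on an object; "grip_force" is the grip in N (left out, the last holds). Time passes only in rows, so rows that repeat a pose let the fingers close. It gives the time, the measured TCP pose, the force and the opening at its end, in the units of the state.
- arm.sense(): the state, without advancing time (a new reading comes with each control period).
- arm.capture(name): name is "side" or "top"; returns a dict with "frame" (480x640x3 uint8, red, green, blue), "fx", "fy", "cx", "cy" (pixels), "rvec" (rotation vector, rad) and "tvec" (3), from world to camera coordinates, as OpenCV has them. Camera axes: x right, y down, z forward; pixel columns grow to the right and rows downward; lengths in m; the calibration is good to about 2 mm. A picture is of the moment at which its call begins. There is no depth.
- arm.close_job(): hands the job in, once; it reports no verdict.
Trained networks look in the newest picture that a camera, given by its name, has taken for a name from the list of things; names that differ only in an ending like _2 or _b are one class to them, and where a whole thing is asked for, a point or a joint stands for the part that bears it (a point fixed in the world has none). Each returns a list of dicts, best first, with "conf" (0 to 1); they miss things now and then, are a little off and sometimes report something else, mostly with a low value. They report only what shows in the picture. A call takes as long as a camera call. They do not tell look-alikes from the thing itself.
- arm.find_in(camera, target): "position" ([x, y, z] in m, in world coordinates, good to about 4 mm: the middle of the surface that is visible of it).
- arm.outline_of(camera, target): "mask" (480x640 bool, what is visible of it).
- arm.landmark_of(camera, target): "position" ([x, y, z] in m, in world coordinates, good to about 4 mm: a listed point, or the origin of a listed thing).
The state is a dict: "t": time; "qpos": joint angles; "qvel": joint speeds; "joint_torque": joint torques, N m; "tcp_pos": TCP position; "tcp_rot": TCP orientation; "wrist_force": force on the tool from outside, world axes, zero at the start; "torque": the same for the moment, N m; "grip_width": opening from 0.0 (shut) to 1.0 (fully open).
Only numpy, scipy, OpenCV 4.12 (cv2) and the standard library are available. Lean on these libraries where they do the work, as an engineer would, in place of code of your own. Each camera call takes 0.05 s, during which the arm holds its last target.

## Task

A steel can with a bow handle was left standing on the small reader, over its slot: lift it off and set it down upright on the free worktop, without dropping it. Then take the sample slide out of its rack and lower its blade through the slot in the reader's top until about three quarters of the blade is inside. Finish while still holding the slide there, upright, its head clear of the reader, and leave the other things on the worktop where they stand.

Things in the scene. Friction and masses are not known exactly. Their poses are not given: they have to be found in the camera images.
- reader: White box-shaped photometer with a small dark display and buttons on its front, 130 (x) x 160 (y) x 110 mm high, hollow, fixed to the worktop. Origin: centre of its underside on the worktop; z up; its front faces its -x.
- reader_slot (a point): Centre of the reader's slot at its flat top face, 110 mm above the worktop; axes as the reader's. The slot runs along y, 42 mm long and 8 mm wide (2 mm more than the blade each way). Its mouth is bevelled at 45 degrees: 52 x 18 mm at the top face, 42 x 8 mm from 5 mm depth on; this throat ends at 25 mm depth, below it the inside is empty to 100 mm depth.
- rack: Low grey fixed rack: base plate 90 (x) x 100 (y) x 8 mm, on it a block 33 x 67 mm, its top 56 mm above the worktop, with one pocket 9 (x) x 43 (y) mm, open at the top, in which the slide stands. Pocket floor 8 mm above the worktop. Origin: centre of the underside, under the pocket's centre; z up.
- slide: Sample slide standing in the rack: aluminium blade 6 (x) x 40 (y) mm, 90 mm high, with a round window near its tip; above it a thick black head 12 (x) x 44 (y) mm, 42 mm high (90 to 132 mm above the origin), to be gripped across its 12 mm. Loose, about 70 g. Origin: centre of the blade's lower end (the tip); z up to the head; the same either way round.
- can: Open round steel can, 84 mm diameter, 75 mm high, on the reader's top over the slot. Its rigid bow handle has a flat-sided black grip bar over the middle of the mouth: 12 (x) x 58 (y) x 16 mm high, its centre 120 mm above the origin; 37 mm free between bar and rim. Loose, 0.2 to 0.33 kg. Origin: centre of the underside; z up.
- flask: Conical glass flask, 69 mm diameter, 101 mm high, standing on the worktop; leave alone. Origin: centre of the underside.
- bottle: Small laboratory bottle with screw cap, 44 mm diameter, 80 mm high, standing; leave alone. Origin: centre of the underside.
- timer: White bench timer, 33 (x) x 62 (y) x 62 mm high, standing; leave alone. Origin: centre of the underside.
- tube: Capped plastic centrifuge tube lying on the worktop, 22 mm thick, 116 mm long along its y; leave alone. Origin: under its middle.
There are look-alikes about, which are no part of the job. What is shaped like the can but purple is not meant.

How it is judged:
By the outcome, as a careful person would: the job done as asked, in the order asked, and still so for the second after the job is handed in, while the arm keeps its last pose, push and grip.
It also fails if it takes over 66 s, if anything falls off the work surface, if the arm or the gripper's body presses on something with over 40 N, if the wrist force passes 120 N, or if a joint passes its speed limit or range.

## Working session

There is one attempt and no reset: what is moved stays moved. The work goes in short steps, Python scripts to look and compute and a tool call to move; the robot and the scene stay as the last step left them, time stands still between calls to the robot, and variables do not carry over. Pictures are saved under pics/ and viewed, and the job is handed in when it is done.

Besides the shell and the picture viewer there is one more tool, called after ">>>" as a command line: name --argument value ..., lists and objects as JSON in quotes. arm_command: Moves the arm, as the interface text tells. Its arguments: {"type":"object","properties":{"commands":{"type":"array","items":{"type":"object","properties":{"delta_pos":{"type":"array","items":{"type":"number"}},"rotation":{"type":"array","items":{"type":"number"}},"jaw":{"type":"number"}}}},"grip_force":{"type":"number"}},"required":["commands"]}

```bash
mkdir -p pics; ls; cat > h.py <<'E'
from workcell import arm
import numpy as np, cv2
from scipy.spatial.transform import Rotation as R
def cap(n,f):
    c=arm.capture(n); cv2.imwrite('pics/'+f,c['frame'][:,:,::-1]); return c
def proj(c,p):
    return cv2.projectPoints(np.array(p,float).reshape(-1,3),np.array(c['rvec']),np.array(c['tvec']),np.array([[c['fx'],0,c['cx']],[0,c['fy'],c['cy']],[0,0,1.]]),None)[0].reshape(-1,2)
def unproj(c,uv,z):
    Rm=cv2.Rodrigues(np.array(c['rvec'],float))[0];t=np.array(c['tvec'],float).ravel()
    o=-Rm.T@t; d=Rm.T@np.array([(uv[0]-c['cx'])/c['fx'],(uv[1]-c['cy'])/c['fy'],1]); return o+d*(z-o[2])/d[2]
E
python3 - <<'E'
from h import *
a=cap('side','s1.png');b=cap('top','t1.png')
for c in (a,b):
    Rm=cv2.Rodrigues(np.array(c['rvec'],float))[0];print((-Rm.T@np.array(c['tvec']).ravel()).round(3),Rm[2].round(3),c['fx'])
s=arm.sense();print(s['tcp_pos'],s['tcp_rot'],s['wrist_force'],s['grip_width'],arm.tips_ahead,s['t'])
for n in ['reader','reader_slot','rack','slide','can']:
  for cam in ['side','top']:
    print(n,cam,[(np.round(d['position'],3).tolist(),round(d['conf'],2)) for d in arm.landmark_of(cam,n)])
print(arm.sense()['t'])
E
```

```text
pics
[-0.175  1.013  0.972] [ 0.465 -0.667 -0.582] 604.1977709496524
[0.367 0.029 1.455] [ 0.131 -0.027 -0.991] 555.8180352151652
[ 0.23038824 -0.58042868  0.21414375] [ 8.27295220e-01 -5.61766993e-01 -5.50036115e-04 -4.01681026e-04] [-0.63955887  0.02014041 -0.7430156 ] 1.000107162164229 0.011 0.1
reader side [([0.49, 0.204, 0.0], 0.91)]
reader top [([0.487, 0.2, 0.001], 0.62)]
reader_slot side [([0.491, 0.197, 0.106], 0.85)]
reader_slot top [([0.488, 0.199, 0.108], 0.78), ([0.526, -0.175, 0.001], 0.54)]
rack side [([0.488, 0.197, 0.107], 0.74), ([0.525, -0.178, 0.001], 0.59), ([0.486, 0.431, -0.002], 0.25)]
rack top [([0.525, -0.176, 0.002], 0.94)]
slide side []
slide top [([0.526, -0.174, 0.005], 0.7)]
can side [([0.49, 0.18, 0.107], 0.97), ([0.542, 0.012, -0.001], 0.59)]
can top [([0.492, 0.18, 0.114], 0.86), ([0.545, 0.008, 0.0], 0.78)]
0.6
```

View pics/s1.png

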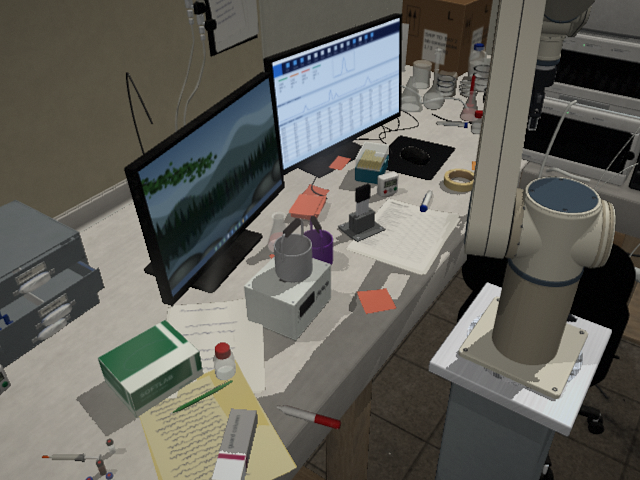

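View pics/t1.png

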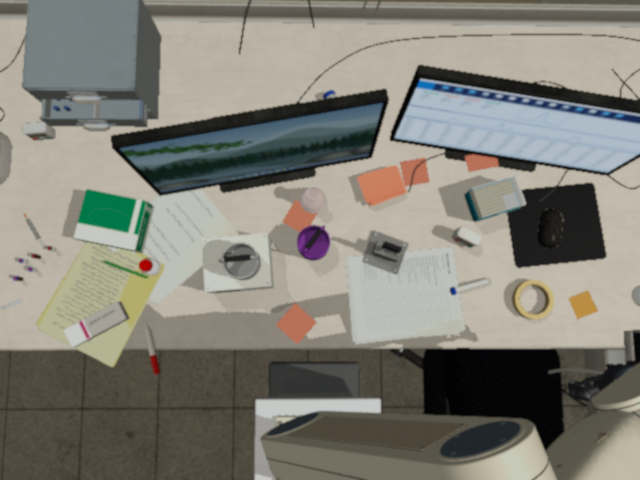

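The side view shows the steel can on the white reader (about 293,257), the purple can behind it (320,245) and the slide in its rack (362,205). The top view shows the steel can at (240,262), the purple can at (313,242) and the rack with the slide at (388,250). 

Candidates for the can are the steel one at top (240,262), which is on the reader, and the purple one at (313,242). I choose the steel one. The slide in the rack at (388,250) is the only slide in view. Next I check close crops.

```bash
python3 - <<'E'
import cv2,numpy as np
t=cv2.imread('pics/t1.png');s=cv2.imread('pics/s1.png')
a=cv2.resize(t[215:305,190:290],(400,360),interpolation=2);b=cv2.resize(t[215:305,340:440],(400,360),interpolation=2)
cv2.imwrite('pics/c1.png',np.hstack([a,b]))
a=cv2.resize(s[210:340,235:365],(400,400),interpolation=2);b=cv2.resize(s[160:260,320:420],(400,400),interpolation=2)
cv2.imwrite('pics/c2.png',np.hstack([a,b]))
E
```

```text
(no output)
```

View pics/c1.png

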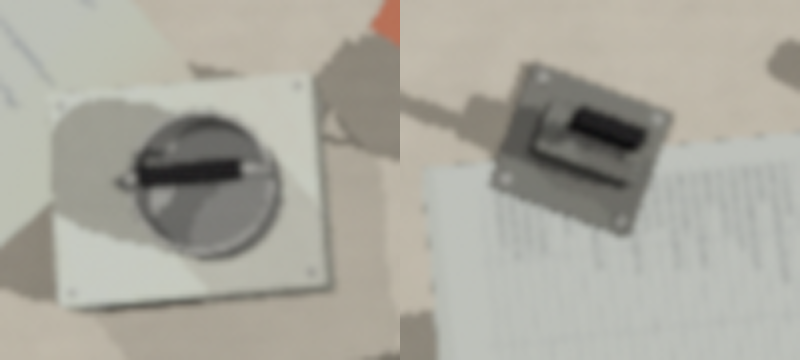

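View pics/c2.png

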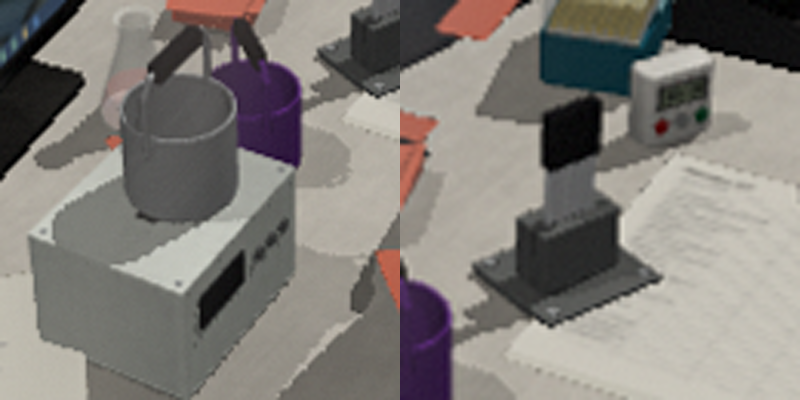

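```bash
cat >> h.py <<'E'
from scipy.optimize import minimize, least_squares
def box(x,y,yaw,sx,sy,z0,z1):
    P=np.array([[a*sx/2,b*sy/2,z] for a in(-1,1) for b in(-1,1) for z in(z0,z1)])
    c,s=np.cos(yaw),np.sin(yaw); return np.c_[x+c*P[:,0]-s*P[:,1],y+s*P[:,0]+c*P[:,1],P[:,2]]
S=8
def hullmask(c,P,win):
    u0,v0,u1,v1=win; q=((proj(c,P)-[u0-.5,v0-.5])*S)
    m=np.zeros(((v1-v0)*S,(u1-u0)*S),np.uint8); cv2.fillConvexPoly(m,cv2.convexHull(np.round(q*16).astype(np.int32)),255,shift=4)
    return cv2.resize(m,(u1-u0,v1-v0),interpolation=cv2.INTER_AREA)/255.
def fitbox(views,x0,dims):
    # views: (cam, win, soft mask)
    f=lambda p:sum(((hullmask(c,box(p[0],p[1],p[2],*dims),w)-m)**2).sum() for c,w,m in views)
    best=None
    for dy in np.radians([-20,-8,0,8,20]):
        r=minimize(f,[x0[0],x0[1],x0[2]+dy],method='Nelder-Mead',options=dict(initial_simplex=[[x0[0],x0[1],x0[2]+dy],[x0[0]+.008,x0[1],x0[2]+dy],[x0[0],x0[1]+.008,x0[2]+dy],[x0[0],x0[1],x0[2]+dy+.15]],xatol=1e-5,fatol=1e-3))
        if best is None or r.fun<best.fun: best=r
    return best.x,best.fun
def dark(c,win,lo=45,hi=80):
    u0,v0,u1,v1=win; g=c['frame'][v0:v1,u0:u1].max(2).astype(float)
    return np.clip((hi-g)/(hi-lo),0,1)
E
python3 - <<'E'
from h import *
a=arm.capture('side');b=arm.capture('top')
# bar
dims=(.012,.058,.222,.238)
wt=(216,248,262,272)
print(dark(b,wt).round(1)[6:16].sum(1), dark(b,wt).sum())
ws=(278,214,306,238)
for v in ([(b,wt,dark(b,wt))],[(a,ws,dark(a,ws))],[(b,wt,dark(b,wt)),(a,ws,dark(a,ws))]):
    p,f=fitbox(v,[.492,.18,0],dims);print('bar',p[:2].round(4),np.degrees(p[2]).round(1),round(f,1))
dims=(.012,.044,.098,.140)
wt=(380,238,404,256);ws=(352,182,374,206)
for v in ([(b,wt,dark(b,wt,40,70))],[(a,ws,dark(a,ws))],[(b,wt,dark(b,wt,40,70)),(a,ws,dark(a,ws))]):
    p,f=fitbox(v,[.526,-.175,-.3],dims);print('head',p[:2].round(4),np.degrees(p[2]).round(1),round(f,1))
# reader corners
tc=np.array([[203,239.2],[269,233],[272.5,287],[205,292]])-.5
sc=np.array([[244.8,287],[293.5,304.9],[331.5,265.9]])-.5
def top(p): 
    c,s=np.cos(p[2]),np.sin(p[2]); L=np.array([[.065,.08],[.065,-.08],[-.065,-.08],[-.065,.08]])
    return np.c_[p[0]+c*L[:,0]-s*L[:,1],p[1]+s*L[:,0]+c*L[:,1],np.full(4,.11)]
r1=lambda p:(proj(b,top(p))-tc).ravel()
r2=lambda p:(proj(a,top(p))[[0,3,2]]-sc).ravel()
for f in (r1,r2,lambda p:np.r_[r1(p),r2(p)]):
    r=least_squares(f,[.49,.2,0.]);print('reader',r.x[:2].round(4),np.degrees(r.x[2]).round(1),r.fun.round(1))
for n in ['flask','bottle','timer','tube']:
  for cam in ['side','top']:
    print(n,cam,[(np.round(d['position'],3).tolist(),round(d['conf'],2)) for d in arm.landmark_of(cam,n)])
E
```

```text
[ 0.5  8.7 19.4 25.3 25.3 24.1 17.6  2.3  0.   0. ] 124.08571428571429
bar [0.4865 0.183 ] 1.3 29.6
bar [0.4855 0.1846] 10.2 41.1
bar [0.4865 0.1835] 6.8 79.8
head [ 0.5236 -0.1752] -17.4 21.9
head [ 0.5247 -0.1755] -12.2 13.9
head [ 0.5242 -0.1747] -15.5 40.1
reader [0.4877 0.1971] 4.5 [-0.2 -0.6 -0.3  0.6 -0.2 -0.1  0.7  0.1]
reader [0.4874 0.2013] 4.1 [-0.8 -0.8  0.5  1.4  0.3 -0.9]
reader [0.488  0.1986] 4.2 [-0.7 -0.9 -0.8  0.6 -0.9 -0.1 -0.1 -0.1 -0.2 -1.6  1.1  0.6  0.8 -1.6]
flask side [([0.664, 0.013, -0.002], 0.75)]
flask top [([0.668, 0.015, 0.0], 0.72)]
bottle side [([0.484, 0.434, 0.001], 0.68)]
bottle top [([0.486, 0.426, -0.004], 0.61), ([0.489, 0.199, 0.112], 0.28)]
timer side [([0.562, -0.384, 0.006], 0.73)]
timer top [([0.556, -0.387, 0.002], 0.73), ([0.487, 0.2, 0.002], 0.67)]
tube side [([0.434, -0.402, -0.005], 0.72)]
tube top [([0.436, -0.4, -0.001], 0.73), ([0.668, 0.014, -0.001], 0.15)]
```

```bash
cat >> h.py <<'E'
def go(pos,yaw):
    """tool-frame delta for down-pointing tool, tool x at world yaw (mod pi), printed"""
    s=arm.sense(); Rc=R.from_quat(s['tcp_rot']); p=np.array(s['tcp_pos'])
    for k in (0,np.pi,-np.pi):
        x=np.array([np.cos(yaw+k),np.sin(yaw+k),0]); z=np.array([0,0,-1.]); T=R.from_matrix(np.c_[x,np.cross(z,x),z])
        rv=(Rc.inv()*T).as_rotvec(degrees=True)
        if k<=0 or 1: print('rot',rv.round(2))
    print('dpos',Rc.inv().apply(np.array(pos)-p).round(4),'p',p.round(4),'toolx',Rc.as_matrix()[:,0].round(3),'q',np.round(s['qpos'],3),'F',np.round(s['wrist_force'],2),'w',round(s['grip_width'],3),'t',s['t'])
E
python3 - <<'E'
from h import *
b=arm.capture('top')
P=np.array([[525,65],[672,115],[630,237],[492,187]])/4.-[100,0]+[340,215]-.5
def top(p): 
    c,s=np.cos(p[2]),np.sin(p[2]); L=np.array([[.045,.05],[.045,-.05],[-.045,-.05],[-.045,.05]])
    return np.c_[p[0]+c*L[:,0]-s*L[:,1],p[1]+s*L[:,0]+c*L[:,1],np.full(4,.008)]
r=least_squares(lambda p:(proj(b,top(p))-P).ravel(),[.52,-.17,-.3]);print('rack',r.x[:2].round(4),np.degrees(r.x[2]).round(1),r.fun.round(1))
for uv in [(300,347),(300,290),(348,258),(278,320),(315,330),(297,303)]: print(uv,unproj(b,uv,0).round(3))
print(proj(b,[.41,0.02,0]))
go((.4868,.1835,.30),np.radians(5))
E
```

```text
rack [ 0.5234 -0.1759] -18.8 [ 0.9 -0.7  0.2 -1.1  0.3  0.8 -1.4  1. ]
(300, 347) [0.279 0.045 0.   ]
(300, 290) [0.425 0.046 0.   ]
(348, 258) [ 0.509 -0.08   0.   ]
(278, 320) [0.347 0.102 0.   ]
(315, 330) [0.322 0.006 0.   ]
(297, 303) [0.391 0.053 0.   ]
[[309.81416927 295.67719636]]
rot [ -0.    -0.   -73.35]
rot [ -0.     0.   106.65]
rot [ -0.     0.   106.65]
dpos [-0.616  -0.5201 -0.0852] p [ 0.2306 -0.5809  0.2148] toolx [ 0.369 -0.929  0.   ] q [-1.212  0.423  1.63   0.     1.089 -0.019] F [1.06 0.01 0.06] w 1.003 t 1.15
```

>>> arm_command --commands '[{"delta_pos": [-0.03, -0.03, -0.05], "rotation": [0, 0, -5], "jaw": 0.2}, {"delta_pos": [-0.616, -0.52, -0.085], "rotation": [0, 0, -73.35], "jaw": 0.2}, {"delta_pos": [-0.616, -0.52, -0.085], "rotation": [0, 0, -73.35], "jaw": 0.2}, {"delta_pos": [-0.616, -0.52, -0.085], "rotation": [0, 0, -73.35], "jaw": 0.2}, {"delta_pos": [-0.616, -0.52, -0.085], "rotation": [0, 0, -73.35], "jaw": 0.2}, {"delta_pos": [-0.616, -0.52, -0.085], "rotation": [0, 0, -73.35], "jaw": 0.2}, {"delta_pos": [-0.616, -0.52, -0.085], "rotation": [0, 0, -73.35], "jaw": 0.2}, {"delta_pos": [-0.616, -0.52, -0.085], "rotation": [0, 0, -73.35], "jaw": 0.2}]'

```text
t: 1.95
tcp_pos: [0.3535, -0.2178, 0.2746]
tcp_rot: [1.0, -0.025, 0.0, 0.0]
wrist_force: [0.6, -1.0, -0.0]
grip_width: 0.602
```

```bash
python3 - <<'E'
from h import *
go((.4868,.1835,.30),np.radians(5))
E
```

```text
rot [ 0.03 -0.05 -7.87]
rot [-8.0000e-02 -5.0000e-02  1.7213e+02]
rot [-8.0000e-02 -5.0000e-02  1.7213e+02]
dpos [ 0.1131 -0.4075 -0.0255] p [ 0.3535 -0.2178  0.2746] toolx [ 0.999 -0.05   0.001] q [-0.581  0.024  2.003  0.     1.113 -0.531] F [ 0.63 -1.04 -0.02] w 0.602 t 1.95
```

>>> arm_command --commands '[{"delta_pos": [0.113, -0.4075, -0.0255], "rotation": [0, 0, -7.9], "jaw": 0.2}, {"delta_pos": [0.113, -0.4075, -0.0255], "rotation": [0, 0, -7.9], "jaw": 0.2}, {"delta_pos": [0.113, -0.4075, -0.0255], "rotation": [0, 0, -7.9], "jaw": 0.2}, {"delta_pos": [0.113, -0.4075, -0.0255], "rotation": [0, 0, -7.9], "jaw": 0.2}, {"delta_pos": [0.113, -0.4075, -0.0255], "rotation": [0, 0, -7.9], "jaw": 0.2}, {"delta_pos": [0.113, -0.4075, -0.0255], "rotation": [0, 0, -7.9], "jaw": 0.2}, {"delta_pos": [0.113, -0.4075, -0.0255], "rotation": [0, 0, -7.9], "jaw": 0.2}, {"delta_pos": [0.113, -0.4075, -0.0255], "rotation": [0, 0, -7.9], "jaw": 0.2}]'

```text
t: 2.75
tcp_pos: [0.4814, 0.1609, 0.2986]
tcp_rot: [0.999, 0.041, 0.0, -0.0]
wrist_force: [0.5, -0.3, 1.1]
grip_width: 0.596
```

>>> arm_command --commands '[{"delta_pos": [0, 0, 0], "rotation": [0, 0, 0], "jaw": 0.2}, {"delta_pos": [0, 0, 0], "rotation": [0, 0, 0], "jaw": 0.2}]'

```text
t: 2.95
tcp_pos: [0.481, 0.1596, 0.2979]
tcp_rot: [0.999, 0.042, -0.0, 0.0]
wrist_force: [-0.6, -0.4, 0.6]
grip_width: 0.598
```

```bash
python3 - <<'E'
from h import *
go((.4868,.1835,.222),np.radians(5))
c=cap('side','s2.png');t=cap('top','t2.png')
s=c['frame'][130:340,215:425,::-1];cv2.imwrite('pics/s2c.png',cv2.resize(s,(600,600),interpolation=2))
print(proj(c,[.4868,.1835,.23]),proj(c,[arm.sense()['tcp_pos']]))
E
```

```text
rot [ 0.02  0.04 -0.14]
rot [ 6.0000e-02 -4.0000e-02  1.7986e+02]
rot [ 6.0000e-02 -4.0000e-02  1.7986e+02]
dpos [ 0.0079 -0.0234  0.0759] p [0.481  0.1596 0.2979] toolx [ 0.996  0.085 -0.001] q [ 0.297  0.154  1.801 -0.     1.188  0.212] F [-0.61 -0.45  0.6 ] w 0.598 t 2.95
[[291.29359329 227.21959321]] [[299.76987061 195.85295736]]
```

View pics/s2c.png

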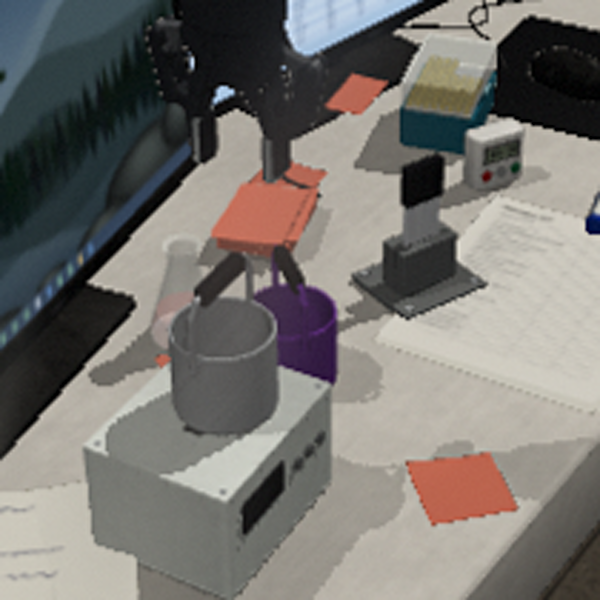

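The side view shows the steel can's bar at about px (291,227), which matches my projection, and the open fingers above it. I descend now.

>>> arm_command --commands '[{"delta_pos": [0.008, -0.0235, 0.02], "rotation": [0, 0, 0], "jaw": 0.2}, {"delta_pos": [0.008, -0.0235, 0.045], "rotation": [0, 0, 0], "jaw": 0.2}, {"delta_pos": [0.008, -0.0235, 0.065], "rotation": [0, 0, 0], "jaw": 0.2}, {"delta_pos": [0.008, -0.0235, 0.076], "rotation": [0, 0, 0], "jaw": 0.2}, {"delta_pos": [0.008, -0.0235, 0.076], "rotation": [0, 0, 0], "jaw": 0.2}, {"delta_pos": [0.008, -0.0235, 0.076], "rotation": [0, 0, 0], "jaw": 0.2}]'

```text
t: 3.65
tcp_pos: [0.4876, 0.1821, 0.2229]
tcp_rot: [0.999, 0.04, 0.0, -0.0]
wrist_force: [0.4, -0.7, 0.1]
grip_width: 0.598
```

```bash
python3 - <<'E'
from h import *
go((.4868,.1835,.222),np.radians(5))
c=cap('side','s3.png')
s=c['frame'][170:290,235:355,::-1];cv2.imwrite('pics/s3c.png',cv2.resize(s,(600,600),interpolation=2))
E
```

```text
rot [-0.01 -0.04 -0.36]
rot [-6.0000e-02  1.0000e-02  1.7964e+02]
rot [-6.0000e-02  1.0000e-02  1.7964e+02]
dpos [-0.0007 -0.0015  0.0009] p [0.4876 0.1821 0.2229] toolx [0.997 0.081 0.001] q [ 0.335  0.26   1.853 -0.     1.029  0.254] F [ 0.41 -0.65  0.08] w 0.598 t 3.65
```

View pics/s3c.png

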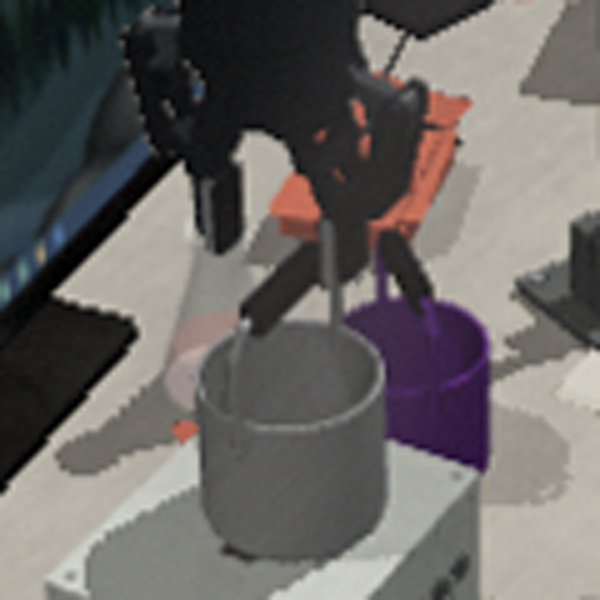

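```bash
python3 - <<'E'
from h import *
c=arm.capture('side');im=c['frame'].copy()
s=cv2.resize(im[170:290,235:355,::-1],(600,600),interpolation=2)
def d(P,col):
    for q in proj(c,P): cv2.circle(s,tuple(int(v) for v in ((q-[235,170]+.5)*5)),3,col,-1)
d(box(.4868,.1835,np.radians(5),.012,.058,.222,.238),(0,255,0))
p=arm.sense()['tcp_pos']; 
for k in(-1,1):
  for w in (-.011,.011): d([p+np.array([k*.025,w,-.011])],(0,0,255)); d([p+np.array([k*.025,w,-.004])],(255,255,0))
cv2.imwrite('pics/s4.png',s)
E
```

```text
(no output)
```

View pics/s4.png

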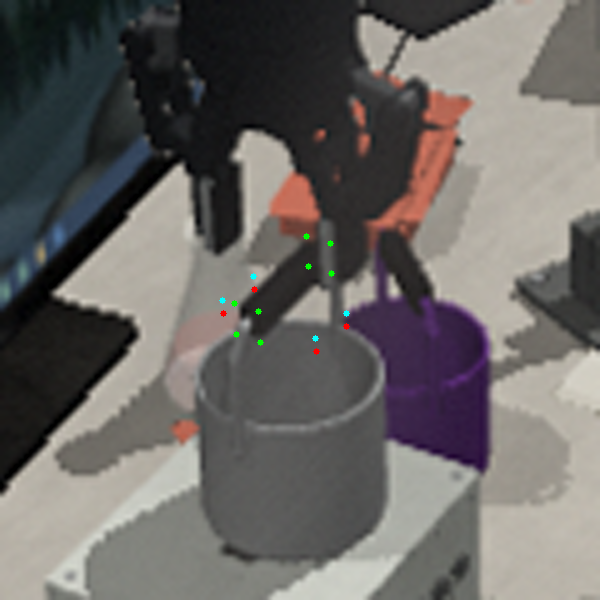

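Bar overlay (green) fits. The open fingertips look higher than I expected, probably because of the swing-back. I close gently and check.

>>> arm_command --commands '[{"delta_pos": [0, 0, 0], "rotation": [0, 0, 0], "jaw": -0.4}, {"delta_pos": [0, 0, 0], "rotation": [0, 0, 0], "jaw": -0.4}, {"delta_pos": [0, 0, 0], "rotation": [0, 0, 0], "jaw": -0.4}]' --grip_force 20

```text
t: 4.05
tcp_pos: [0.4874, 0.1828, 0.2226]
tcp_rot: [0.999, 0.041, 0.0, -0.0]
wrist_force: [-0.4, -0.4, -0.3]
grip_width: 0.298
```

```bash
python3 - <<'E'
from h import *
print(arm.sense()['grip_width'],arm.sense()['tcp_pos'])
c=arm.capture('side');im=c['frame'].copy()
s=cv2.resize(im[190:270,255:335,::-1],(480,480),interpolation=2)
t=arm.capture('top');cv2.imwrite('pics/t5.png',t['frame'][:,:,::-1]);
s2=cv2.resize(t['frame'][225:305,200:280,::-1],(480,480),interpolation=2)
def d(P,col):
  for q in proj(c,P): cv2.circle(s,tuple(int(v) for v in ((q-[255,190]+.5)*6)),2,col,-1)
d(box(.4868,.1835,np.radians(5),.012,.058,.222,.238),(0,255,0))
p=arm.sense()['tcp_pos'];d([p+[0,0,-.011]],(0,0,255));d([p],(255,0,255));d([p+[0,0,.02]],(255,255,0))
cv2.imwrite('pics/s5.png',cv2.hconcat([s,s2])[:, :800])
E
```

```text
0.29771439514009995 [0.48736246 0.18283253 0.22256571]
```

View pics/s5.png

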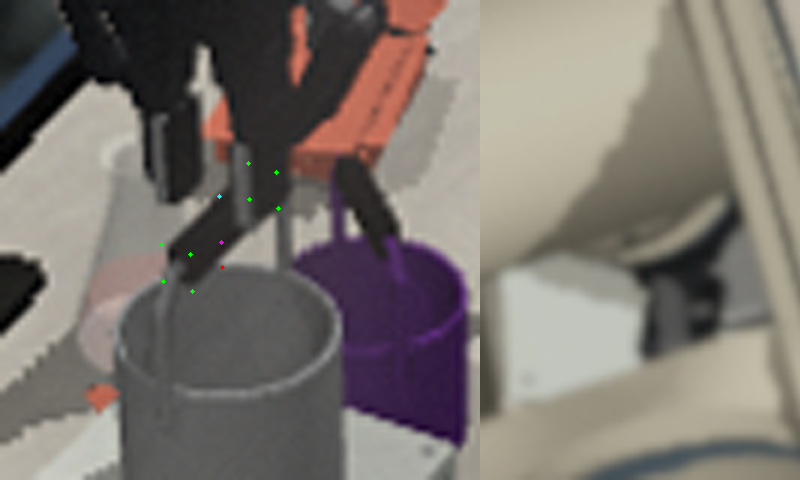

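```bash
python3 - <<'E'
from h import *
t=arm.capture('top');im=cv2.resize(t['frame'][190:340,160:310,::-1],(600,600),interpolation=2)
p=arm.sense()['tcp_pos']
for z,col in((0,(0,0,255)),(.1,(0,255,0)),(.2,(255,255,0))):
  q=proj(t,[p+[0,0,z]])[0];print(q);cv2.circle(im,tuple(int(v) for v in (q-[160,190]+.5)*4),3,col,-1)
cv2.imwrite('pics/t6.png',im)
E
```

```text
[237.11451346 257.83522901]
[231.07529715 253.08676537]
[223.8800234  247.42932673]
```

View pics/t6.png

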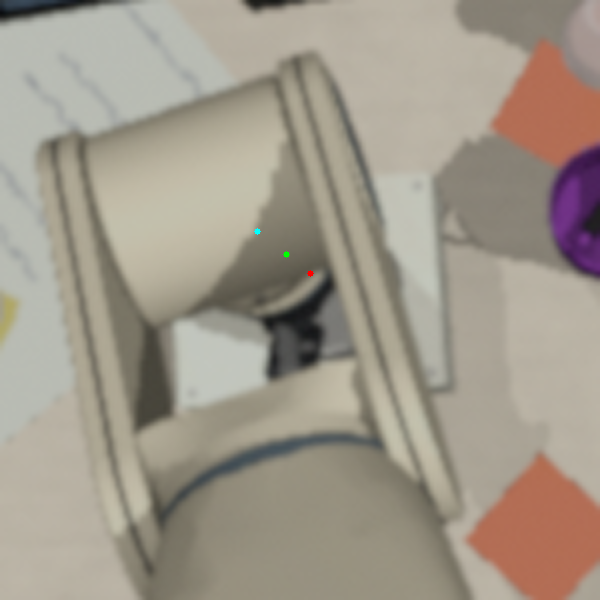

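The side crop shows the fingertips near px (283,224) and (296,228), at or above the bar's top edge and higher than nominal. Going 15 mm lower is safe on either reading because only the can's open mouth is below, so I do that and look again.

>>> arm_command --commands '[{"delta_pos": [0, 0, 0], "rotation": [0, 0, 0], "jaw": -0.2}, {"delta_pos": [0, 0, 0.007], "rotation": [0, 0, 0], "jaw": -0.2}, {"delta_pos": [0, 0, 0.015], "rotation": [0, 0, 0], "jaw": -0.2}, {"delta_pos": [0, 0, 0.015], "rotation": [0, 0, 0], "jaw": -0.2}]'

```text
t: 4.6
tcp_pos: [0.4862, 0.1824, 0.2056]
tcp_rot: [0.999, 0.041, -0.001, 0.0]
wrist_force: [-0.4, -0.0, 0.3]
grip_width: 0.405
```

```bash
cat > v.py <<'E'
import sys
from h import *
f=sys.argv[1];u,v,n=map(int,sys.argv[2:5]);k=600//n
c=arm.capture('side');s=cv2.resize(c['frame'][v:v+n,u:u+n,::-1],(n*k,n*k),interpolation=2)
p=np.array(arm.sense()['tcp_pos']);x=R.from_quat(arm.sense()['tcp_rot']).as_matrix()[:,0];w=arm.sense()['grip_width']*.0425
for P,col in [(p,(255,0,255)),(p+[0,0,-.011],(0,0,255)),(p+x*w+[0,0,-.011],(0,0,255)),(p-x*w+[0,0,-.011],(0,0,255))]:
  q=proj(c,P)[0];cv2.circle(s,tuple(int(a) for a in (q-[u,v]+.5)*k),2,col,-1)
cv2.imwrite('pics/'+f,s)
print(arm.sense()['tcp_pos'],arm.sense()['wrist_force'],arm.sense()['grip_width'],arm.sense()['t'])
E
python3 v.py s7.png 245 180 100
```

```text
[0.48656757 0.18251118 0.20617841] [-0.15315824  1.21017062 -0.39239764] 0.4027926178302809 4.65
```

View pics/s7.png

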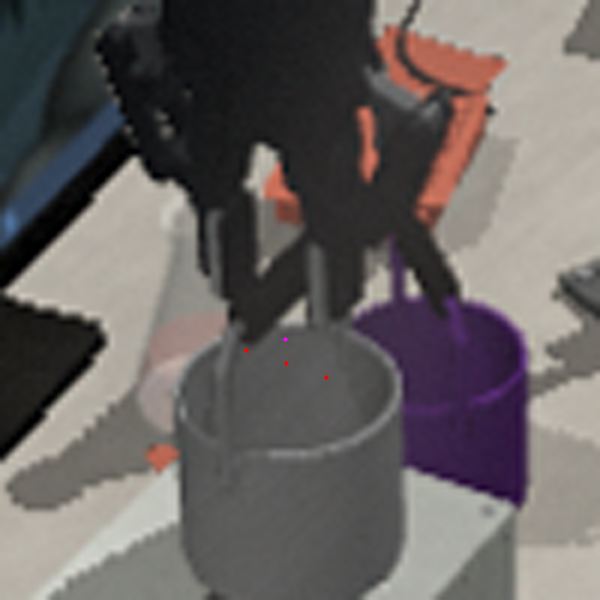

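>>> arm_command --commands '[{"delta_pos": [0, 0, 0], "rotation": [0, 0, 0], "jaw": -1}, {"delta_pos": [0, 0, 0], "rotation": [0, 0, 0], "jaw": -1}, {"delta_pos": [0, 0, 0], "rotation": [0, 0, 0], "jaw": -1}, {"delta_pos": [0, 0, 0], "rotation": [0, 0, 0], "jaw": -1}]' --grip_force 20

```text
t: 5.05
tcp_pos: [0.4872, 0.1827, 0.2072]
tcp_rot: [0.999, 0.041, 0.0, -0.0]
wrist_force: [0.1, -0.2, -1.7]
grip_width: 0.129
```

```bash
python3 v.py s8.png 245 180 100; python3 -c "
from h import *
c=cap('top','t8.png')"
```

```text
[0.48720546 0.18275933 0.20723988] [ 0.31777452 -0.62346203 -1.89522409] 0.1324608076311105 5.1
```

View pics/s8.png

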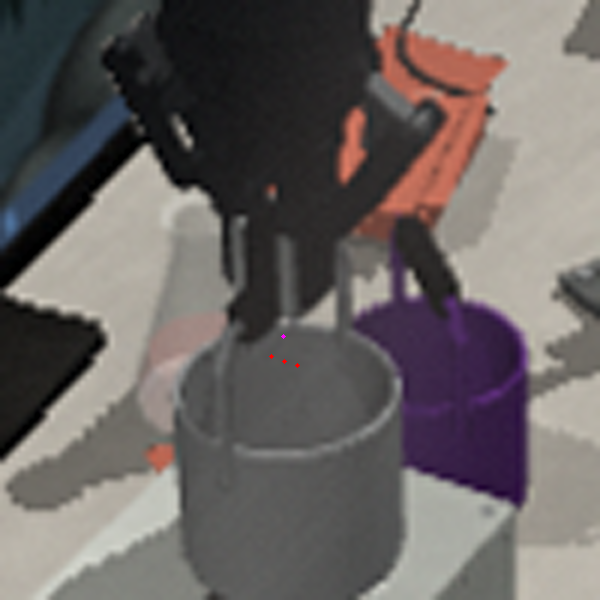

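Gripped at 11 mm opening with the fingers mid-bar, tip at about px (293,233). I raise the grip force and lift slightly.

>>> arm_command --commands '[{"delta_pos": [0, 0, 0], "rotation": [0, 0, 0], "jaw": -1}, {"delta_pos": [0, 0, 0], "rotation": [0, 0, 0], "jaw": -1}, {"delta_pos": [0, 0, -0.01], "rotation": [0, 0, 0], "jaw": -1}, {"delta_pos": [0, 0, -0.025], "rotation": [0, 0, 0], "jaw": -1}, {"delta_pos": [0, 0, -0.05], "rotation": [0, 0, 0], "jaw": -1}, {"delta_pos": [0, 0, -0.07], "rotation": [0, 0, 0], "jaw": -1}, {"delta_pos": [0, 0, -0.07], "rotation": [0, 0, 0], "jaw": -1}]' --grip_force 60

```text
t: 5.85
tcp_pos: [0.489, 0.1833, 0.2803]
tcp_rot: [0.999, 0.041, 0.003, -0.001]
wrist_force: [0.0, -0.2, -2.1]
grip_width: 0.122
```

```bash
python3 v.py s9.png 220 150 150; python3 - <<'E'
from h import *
go((.40,.0,.277),np.radians(5))
E
```

```text
[0.48796252 0.18297921 0.27850635] [-0.6053203  -0.4505567  -2.51941035] 0.12064465258633479 5.9
rot [-0.04 -0.17 -0.29]
rot [-2.7000e-01  6.0000e-02  1.7971e+02]
rot [-2.7000e-01  6.0000e-02  1.7971e+02]
dpos [-0.1027  0.1751  0.0011] p [0.488  0.183  0.2785] toolx [0.997 0.082 0.003] q [ 0.336  0.195  1.797 -0.     1.147  0.254] F [-0.61 -0.45 -2.52] w 0.121 t 5.9
```

View pics/s9.png

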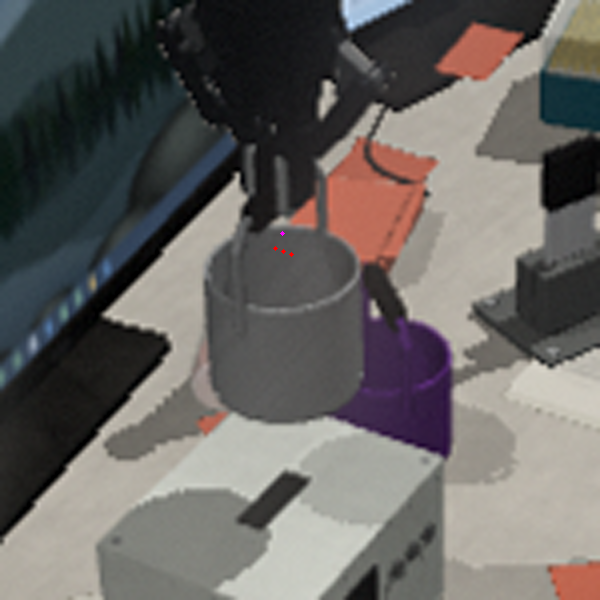

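The side view shows the can lifted upright and the slot visible at about px (288,275). I carry it to bare worktop at (0.40, 0.01).

>>> arm_command --commands '[{"delta_pos": [-0.01, 0.016, 0], "rotation": [0, 0, 0], "jaw": -1}, {"delta_pos": [-0.03, 0.048, 0], "rotation": [0, 0, 0], "jaw": -1}, {"delta_pos": [-0.053, 0.086, 0], "rotation": [0, 0, 0], "jaw": -1}, {"delta_pos": [-0.075, 0.122, 0], "rotation": [0, 0, 0], "jaw": -1}, {"delta_pos": [-0.093, 0.15, 0], "rotation": [0, 0, 0], "jaw": -1}, {"delta_pos": [-0.102, 0.165, 0], "rotation": [0, 0, 0], "jaw": -1}, {"delta_pos": [-0.102, 0.165, 0], "rotation": [0, 0, 0], "jaw": -1}, {"delta_pos": [-0.102, 0.165, 0], "rotation": [0, 0, 0], "jaw": -1}]'

```text
t: 6.7
tcp_pos: [0.3984, 0.0096, 0.2765]
tcp_rot: [0.999, 0.04, -0.001, -0.0]
wrist_force: [-0.0, 0.6, -2.3]
grip_width: 0.121
```

>>> arm_command --commands '[{"delta_pos": [0, 0, 0.02], "rotation": [0, 0, 0], "jaw": -1}, {"delta_pos": [0, 0, 0.05], "rotation": [0, 0, 0], "jaw": -1}, {"delta_pos": [0, 0, 0.085], "rotation": [0, 0, 0], "jaw": -1}, {"delta_pos": [0, 0, 0.115], "rotation": [0, 0, 0], "jaw": -1}, {"delta_pos": [0, 0, 0.14], "rotation": [0, 0, 0], "jaw": -1}, {"delta_pos": [0, 0, 0.155], "rotation": [0, 0, 0], "jaw": -1}, {"delta_pos": [0, 0, 0.16], "rotation": [0, 0, 0], "jaw": -1}, {"delta_pos": [0, 0, 0.16], "rotation": [0, 0, 0], "jaw": -1}]'

```text
t: 7.5
tcp_pos: [0.3988, 0.0105, 0.1165]
tcp_rot: [0.999, 0.042, -0.001, -0.0]
wrist_force: [-0.2, -0.1, -1.7]
grip_width: 0.123
```

```bash
python3 v.py s10.png 240 170 150; python3 - <<'E'
from h import *
go((.40,.01,.097),np.radians(5))
E
```

```text
[0.39937628 0.0103585  0.11718213] [-0.03641973  0.43111446 -1.74958958] 0.11964089132669642 7.55
rot [-0.01  0.02 -0.25]
rot [3.0000e-02 1.0000e-02 1.7975e+02]
rot [3.0000e-02 1.0000e-02 1.7975e+02]
dpos [0.0006 0.0004 0.0202] p [0.3994 0.0104 0.1172] toolx [ 0.997  0.083 -0.   ] q [-0.004  0.264  2.179  0.     0.699 -0.087] F [-0.04  0.43 -1.75] w 0.12 t 7.55
```

View pics/s10.png

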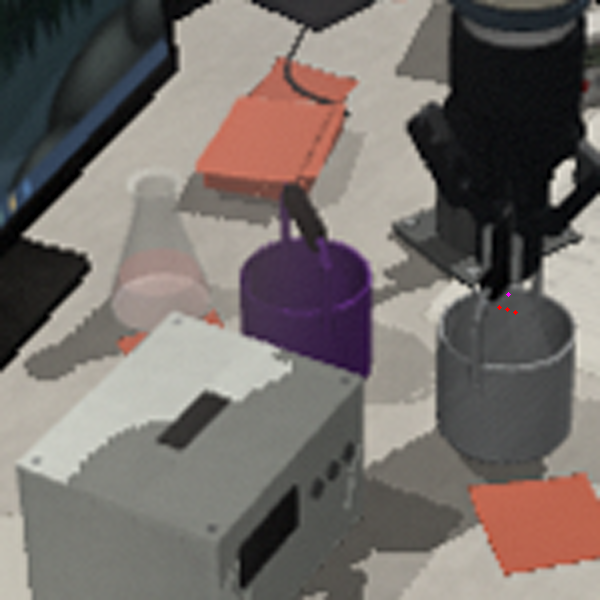

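The can is about 20 mm above bare worktop, clear of everything. I lower it gently.

>>> arm_command --commands '[{"delta_pos": [0, 0, 0.008], "rotation": [0, 0, 0], "jaw": -1}, {"delta_pos": [0, 0, 0.014], "rotation": [0, 0, 0], "jaw": -1}, {"delta_pos": [0, 0, 0.017], "rotation": [0, 0, 0], "jaw": -1}, {"delta_pos": [0, 0, 0.019], "rotation": [0, 0, 0], "jaw": -1}, {"delta_pos": [0, 0, 0.019], "rotation": [0, 0, 0], "jaw": -1}]'

```text
t: 8.05
tcp_pos: [0.399, 0.0099, 0.098]
tcp_rot: [0.999, 0.041, -0.0, -0.0]
wrist_force: [0.8, -0.3, -2.3]
grip_width: 0.124
```

>>> arm_command --commands '[{"delta_pos": [0, 0, 0.001], "rotation": [0, 0, 0], "jaw": -1}, {"delta_pos": [0, 0, 0.002], "rotation": [0, 0, 0], "jaw": -1}, {"delta_pos": [0, 0, 0.002], "rotation": [0, 0, 0], "jaw": -1}]'

```text
t: 8.35
tcp_pos: [0.3993, 0.0099, 0.0973]
tcp_rot: [0.999, 0.041, 0.0, 0.0]
wrist_force: [-4.8, 0.1, 16.6]
grip_width: 0.12
```

Contact. I ease off about 1.5 mm and release.

>>> arm_command --commands '[{"delta_pos": [0, 0, -0.0015], "rotation": [0, 0, 0], "jaw": -1}, {"delta_pos": [0, 0, -0.0015], "rotation": [0, 0, 0], "jaw": -1}]'

```text
t: 8.55
tcp_pos: [0.3994, 0.0099, 0.098]
tcp_rot: [0.999, 0.041, 0.0, 0.0]
wrist_force: [0.8, 0.2, -2.3]
grip_width: 0.121
```

>>> arm_command --commands '[{"delta_pos": [0, 0, 0], "rotation": [0, 0, 0], "jaw": -0.6}, {"delta_pos": [0, 0, 0], "rotation": [0, 0, 0], "jaw": -0.2}, {"delta_pos": [0, 0, 0], "rotation": [0, 0, 0], "jaw": 0.1}, {"delta_pos": [0, 0, 0], "rotation": [0, 0, 0], "jaw": 0.1}, {"delta_pos": [0, 0, 0], "rotation": [0, 0, 0], "jaw": 0.1}]'

```text
t: 9.05
tcp_pos: [0.3991, 0.0099, 0.0976]
tcp_rot: [0.999, 0.041, -0.0, -0.0]
wrist_force: [-0.4, -0.5, 0.6]
grip_width: 0.549
```

```bash
python3 v.py s11.png 290 170 150; python3 - <<'E'
from h import *
go((.40,.01,.27),np.radians(-17.5))
E
```

```text
[0.39909666 0.00993643 0.09764572] [ 0.07865767 -0.19775851 -0.20979766] 0.5497248103055618 9.1
rot [-0.    0.   22.21]
rot [-1.0000e-02 -0.0000e+00 -1.5779e+02]
rot [-1.0000e-02 -0.0000e+00 -1.5779e+02]
dpos [ 0.0009  0.     -0.1724] p [0.3991 0.0099 0.0976] toolx [ 0.997  0.082 -0.   ] q [-0.005  0.306  2.191  0.     0.645 -0.087] F [ 0.08 -0.2  -0.21] w 0.55 t 9.1
```

View pics/s11.png

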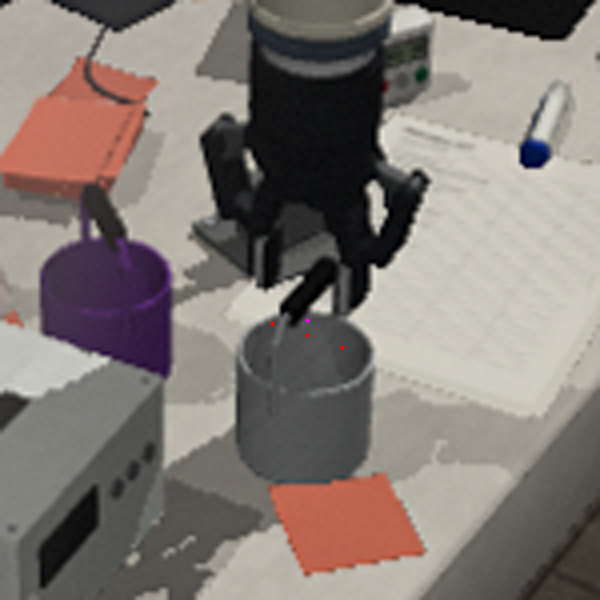

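The can stands upright on the worktop, with its base at about px (366,287), and the fingers are clear. I go up and then over to the slide.

>>> arm_command --commands '[{"delta_pos": [0, 0, -0.02], "rotation": [0, 0, 0], "jaw": 0.1}, {"delta_pos": [0, 0, -0.06], "rotation": [0, 0, 0], "jaw": 0.1}, {"delta_pos": [0, 0, -0.11], "rotation": [0, 0, 0], "jaw": 0.1}, {"delta_pos": [0, 0, -0.15], "rotation": [0, 0, 5], "jaw": 0.1}, {"delta_pos": [0, 0, -0.15], "rotation": [0, 0, 13], "jaw": 0.1}, {"delta_pos": [0, 0, -0.15], "rotation": [0, 0, 21], "jaw": 0.1}, {"delta_pos": [0, 0, -0.15], "rotation": [0, 0, 22.3], "jaw": 0.1}, {"delta_pos": [0, 0, -0.15], "rotation": [0, 0, 22.3], "jaw": 0.1}]'

```text
t: 9.9
tcp_pos: [0.3988, 0.0099, 0.2475]
tcp_rot: [0.988, -0.152, -0.0, 0.0]
wrist_force: [-0.1, 0.4, 0.4]
grip_width: 0.554
```

```bash
python3 - <<'E'
from h import *
go((.524,-.175,.22),np.radians(-17.5))
E
```

```text
rot [0.01 0.03 0.06]
rot [-4.0000e-02  1.0000e-02 -1.7994e+02]
rot [-4.0000e-02  1.0000e-02 -1.7994e+02]
dpos [0.1749 0.1389 0.0274] p [0.3988 0.0099 0.2475] toolx [ 0.954 -0.3   -0.   ] q [-0.005  0.032  2.064  0.     1.046  0.299] F [-0.09  0.39  0.45] w 0.554 t 9.9
```

>>> arm_command --commands '[{"delta_pos": [0.03, 0.024, 0], "rotation": [0, 0, 0], "jaw": 0.1}, {"delta_pos": [0.07, 0.055, 0], "rotation": [0, 0, 0], "jaw": 0.1}, {"delta_pos": [0.107, 0.085, 0], "rotation": [0, 0, 0], "jaw": 0.1}, {"delta_pos": [0.145, 0.115, 0], "rotation": [0, 0, 0], "jaw": 0.1}, {"delta_pos": [0.165, 0.132, 0], "rotation": [0, 0, 0], "jaw": 0.1}, {"delta_pos": [0.175, 0.139, 0.01], "rotation": [0, 0, 0], "jaw": 0.1}, {"delta_pos": [0.175, 0.139, 0.02], "rotation": [0, 0, 0], "jaw": 0.1}, {"delta_pos": [0.175, 0.139, 0.02], "rotation": [0, 0, 0], "jaw": 0.1}]'

```text
t: 10.7
tcp_pos: [0.5216, -0.1739, 0.225]
tcp_rot: [0.988, -0.152, -0.003, -0.001]
wrist_force: [-0.1, 0.1, -0.0]
grip_width: 0.548
```

```bash
python3 - <<'E'
from h import *
go((.524,-.175,.099),np.radians(-17.5))
a=cap('side','s12.png')
s=cv2.resize(a['frame'][140:260,300:420,::-1],(480,480),interpolation=2)
b=cap('top','t12.png');s2=cv2.resize(b['frame'][220:280,350:410,::-1],(300,300),interpolation=2)
cv2.imwrite('pics/c12.png',np.hstack([s,np.vstack([s2,np.zeros((180,300,3),np.uint8)])]))
cv2.imwrite('pics/slot.png',cv2.resize(a['frame'][240:320,235:335,::-1],(800,640)[::1] if 0 else (750,600),interpolation=2))
E
```

```text
rot [-0.03  0.31 -0.03]
rot [4.9000e-01 5.0000e-02 1.7997e+02]
rot [4.9000e-01 5.0000e-02 1.7997e+02]
dpos [0.0033 0.0004 0.126 ] p [ 0.5216 -0.1739  0.225 ] toolx [ 0.954 -0.301 -0.005] q [-0.344  0.304  1.785  0.     1.059 -0.038] F [-0.08  0.1  -0.05] w 0.548 t 10.7
```

View pics/c12.png

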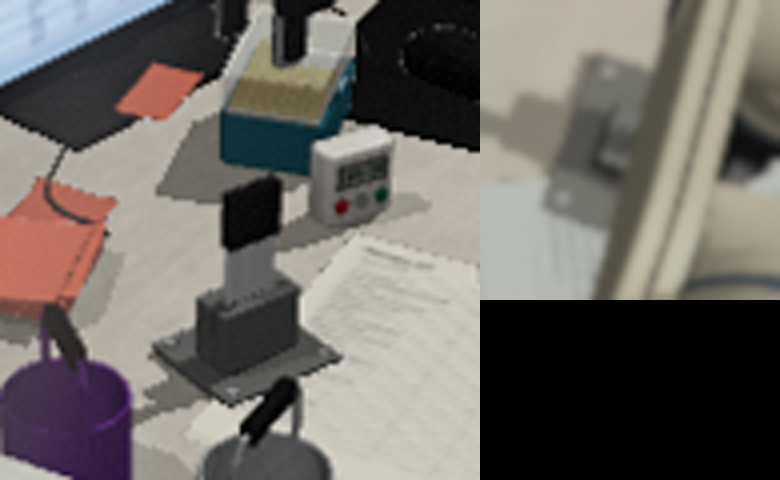

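View pics/slot.png

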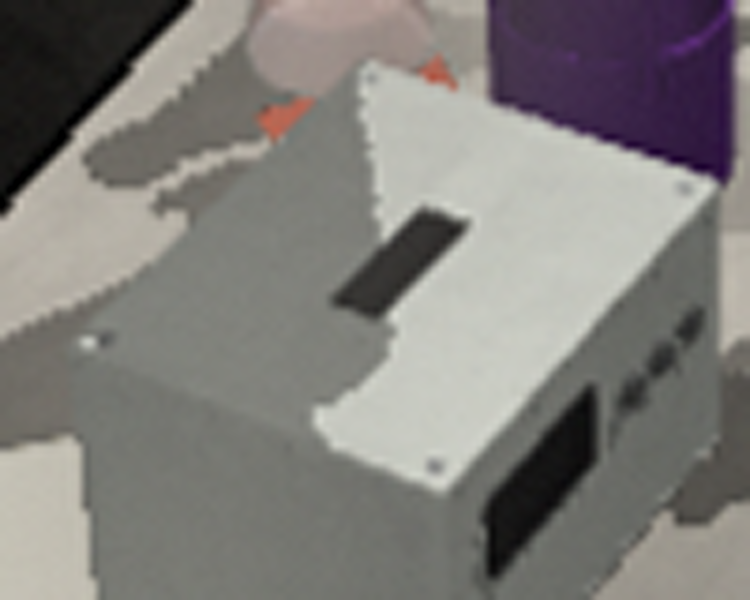

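View pics/t12.png

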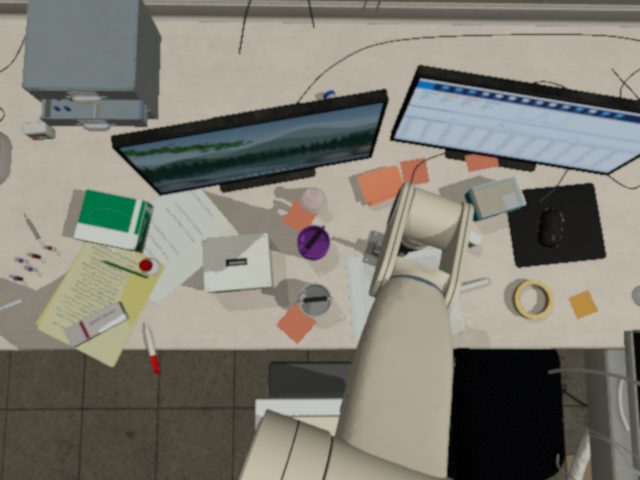

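The side view shows the slot at about px (288,275), the top view at about (236,262). The slide stands clear under the open gripper. I measure the slot now while it is unobstructed.

```bash
python3 - <<'E'
from h import *
a=arm.capture('side');b=arm.capture('top')
def soft(c,w):
    u0,v0,u1,v1=w; g=c['frame'][v0:v1,u0:u1].max(2).astype(float); print(np.percentile(g,[1,10,50,90]))
    return np.clip((150-g)/(150-65),0,1) if c is b else np.clip((105-g)/(105-60),0,1)
wt=(222,256,251,270);ws=(276,264,302,286)
mt,ms=soft(b,wt),soft(a,ws)
for nm,V in (('top',[(b,wt,mt)]),('side',[(a,ws,ms)]),('both',[(b,wt,mt),(a,ws,ms)])):
  for d in ((.018,.052),(.008,.042),(.014,.048)):
    p,f=fitbox(V,[.488,.199,.07],(*d,.1099,.11));print(nm,d,p[:2].round(4),np.degrees(p[2]).round(1),round(f,2))
for cam in ('side','top'): print([(np.round(d['position'],4),d['conf']) for d in arm.landmark_of(cam,'reader_slot')][:1],[(np.round(d['position'],4),d['conf']) for d in arm.landmark_of(cam,'slide')][:1])
E
```

```text
[ 32.35  66.   149.5  195.5 ]
[ 48.  54. 131. 200.]
top (0.018, 0.052) [0.4894 0.2002] 3.6 20.57
top (0.008, 0.042) [0.4924 0.2033] 2.7 37.41
top (0.014, 0.048) [0.4893 0.1999] 3.9 13.01
side (0.018, 0.052) [0.4897 0.2014] 4.1 10.57
side (0.008, 0.042) [0.4886 0.2026] 3.6 44.73
side (0.014, 0.048) [0.4891 0.2017] 4.0 3.32
both (0.018, 0.052) [0.4897 0.2007] 2.9 31.87
both (0.008, 0.042) [0.4919 0.2033] 4.0 83.52
both (0.014, 0.048) [0.4892 0.2011] 4.0 17.08
[(array([0.488 , 0.2   , 0.1057]), 0.89)] []
[(array([0.4894, 0.2008, 0.1094]), 0.79)] []
```

Slot at (0.489, 0.201), yaw about 4°. I descend over the slide's head.

>>> arm_command --commands '[{"delta_pos": [0.002, 0, 0.03], "rotation": [0, 0, 0], "jaw": 0.1}, {"delta_pos": [0.002, 0, 0.06], "rotation": [0, 0, 0], "jaw": 0.1}, {"delta_pos": [0.002, 0, 0.09], "rotation": [0, 0, 0], "jaw": 0.1}, {"delta_pos": [0.002, 0, 0.11], "rotation": [0, 0, 0], "jaw": 0.1}, {"delta_pos": [0.002, 0, 0.122], "rotation": [0, 0, 0], "jaw": 0.1}, {"delta_pos": [0.002, 0, 0.122], "rotation": [0, 0, 0], "jaw": 0.1}]'

```text
t: 11.7
tcp_pos: [0.525, -0.1757, 0.1045]
tcp_rot: [0.988, -0.153, -0.001, -0.0]
wrist_force: [-0.1, -0.1, 0.2]
grip_width: 0.549
```

```bash
python3 v.py s13.png 310 140 100; python3 - <<'E'
from h import *
go((.524,-.175,.099),np.radians(-17.5))
E
```

```text
[ 0.52578267 -0.17599985  0.10563653] [0.88090867 0.18756807 0.65947245] 0.548821863696177 11.75
rot [-0.    0.03 -0.09]
rot [5.0000e-02 0.0000e+00 1.7991e+02]
rot [5.0000e-02 0.0000e+00 1.7991e+02]
dpos [-0.002  -0.0004  0.0066] p [ 0.5258 -0.176   0.1056] toolx [ 0.953 -0.302 -0.001] q [-0.344  0.473  1.858 -0.     0.811 -0.038] F [0.88 0.19 0.66] w 0.549 t 11.75
```

View pics/s13.png

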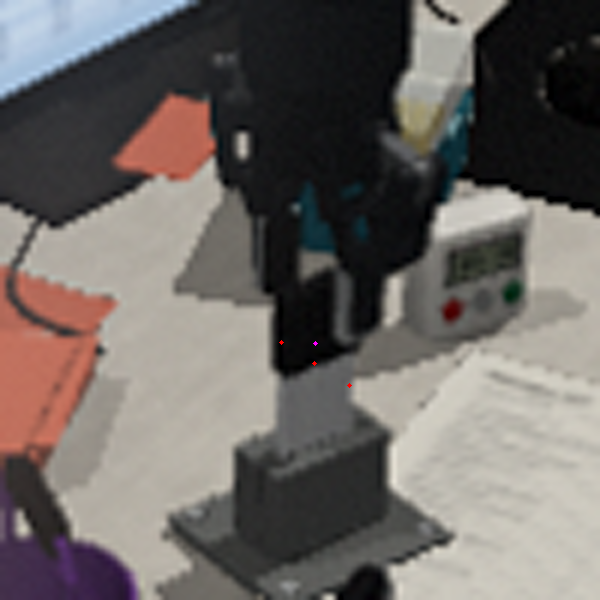

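The jaws straddle the head at about px (362,195). I close here, 5 mm lower.

>>> arm_command --commands '[{"delta_pos": [-0.001, 0, 0.005], "rotation": [0, 0, 0], "jaw": 0.1}, {"delta_pos": [-0.001, 0, 0.005], "rotation": [0, 0, 0], "jaw": -0.5}, {"delta_pos": [-0.001, 0, 0.005], "rotation": [0, 0, 0], "jaw": -1}, {"delta_pos": [-0.001, 0, 0.005], "rotation": [0, 0, 0], "jaw": -1}, {"delta_pos": [-0.001, 0, 0.005], "rotation": [0, 0, 0], "jaw": -1}, {"delta_pos": [-0.001, 0, 0.005], "rotation": [0, 0, 0], "jaw": -1}]' --grip_force 25

```text
t: 12.35
tcp_pos: [0.5254, -0.1759, 0.1014]
tcp_rot: [0.988, -0.153, 0.001, 0.0]
wrist_force: [0.2, 0.5, 6.0]
grip_width: 0.133
```

```bash
python3 v.py s14.png 310 140 100; python3 - <<'E'
from h import *
go((.524,-.175,.099),np.radians(-17.5))
E
```

```text
[ 0.52538964 -0.17595714  0.10141234] [-0.07359422  0.34134018  5.47594783] 0.13458298124373944 12.4
rot [ 0.   -0.07 -0.09]
rot [-1.2000e-01 -0.0000e+00  1.7991e+02]
rot [-1.2000e-01 -0.0000e+00  1.7991e+02]
dpos [-0.0016 -0.0005  0.0024] p [ 0.5254 -0.176   0.1014] toolx [ 0.953 -0.302  0.001] q [-0.345  0.479  1.862 -0.     0.799 -0.038] F [-0.07  0.34  5.48] w 0.135 t 12.4
```

View pics/s14.png

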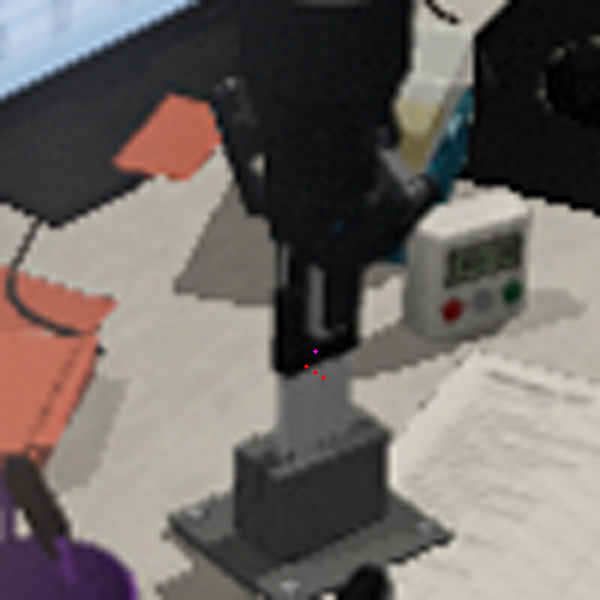

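Gripped at 11 mm opening, fingers mid-head. I raise the grip force and lift straight up.

>>> arm_command --commands '[{"delta_pos": [0, 0, 0], "rotation": [0, 0, 0], "jaw": -1}, {"delta_pos": [0, 0, 0], "rotation": [0, 0, 0], "jaw": -1}, {"delta_pos": [0, 0, -0.01], "rotation": [0, 0, 0], "jaw": -1}, {"delta_pos": [0, 0, -0.03], "rotation": [0, 0, 0], "jaw": -1}, {"delta_pos": [0, 0, -0.06], "rotation": [0, 0, 0], "jaw": -1}, {"delta_pos": [0, 0, -0.1], "rotation": [0, 0, 0], "jaw": -1}, {"delta_pos": [0, 0, -0.14], "rotation": [0, 0, 0], "jaw": -1}, {"delta_pos": [0, 0, -0.165], "rotation": [0, 0, 0], "jaw": -1}]' --grip_force 60

```text
t: 13.2
tcp_pos: [0.5255, -0.176, 0.2692]
tcp_rot: [0.988, -0.153, 0.002, 0.0]
wrist_force: [-0.3, 1.0, -0.5]
grip_width: 0.128
```

>>> arm_command --commands '[{"delta_pos": [0, 0, 0], "rotation": [0, 0, 0], "jaw": -1}, {"delta_pos": [0, 0, 0], "rotation": [0, 0, 0], "jaw": -1}]'

```text
t: 13.4
tcp_pos: [0.5246, -0.1757, 0.266]
tcp_rot: [0.988, -0.153, 0.0, 0.0]
wrist_force: [0.7, 0.3, 0.3]
grip_width: 0.127
```

```bash
python3 v.py s15.png 300 100 150; python3 - <<'E'
from h import *
go((.489,.2008,.266),np.radians(4.1))
E
```

```text
[ 0.52404879 -0.17549086  0.26493213] [-0.84239803  0.11106068 -0.43712207] 0.12434508202686717 13.45
rot [-2.00e-02  8.00e-02 -2.17e+01]
rot [1.100e-01 3.000e-02 1.583e+02]
rot [1.100e-01 3.000e-02 1.583e+02]
dpos [-0.1472 -0.3481 -0.0008] p [ 0.524  -0.1755  0.2649] toolx [ 0.953 -0.302 -0.001] q [-0.345  0.261  1.743  0.     1.139 -0.038] F [-0.84  0.11 -0.44] w 0.124 t 13.45
```

View pics/s15.png

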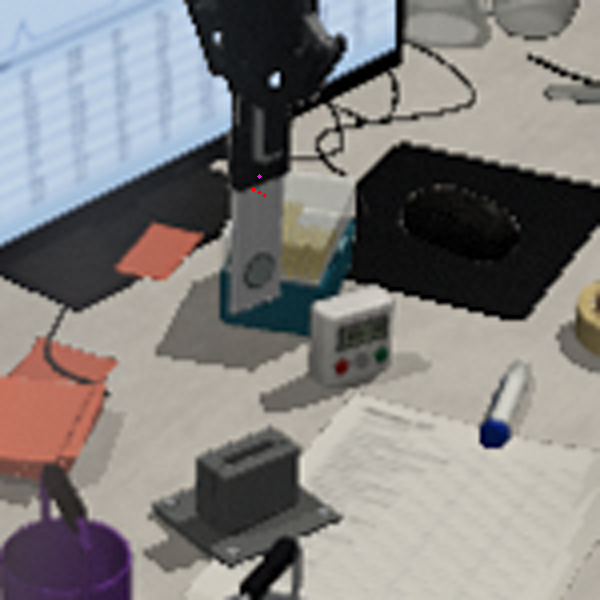

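Slide lifted, blade tip at about px (364,178), hanging upright. I carry it to above the slot.

>>> arm_command --commands '[{"delta_pos": [-0.01, -0.024, 0], "rotation": [0, 0, -1.5], "jaw": -1}, {"delta_pos": [-0.025, -0.06, 0], "rotation": [0, 0, -4], "jaw": -1}, {"delta_pos": [-0.044, -0.104, 0], "rotation": [0, 0, -6.5], "jaw": -1}, {"delta_pos": [-0.063, -0.149, 0], "rotation": [0, 0, -9.3], "jaw": -1}, {"delta_pos": [-0.082, -0.194, 0], "rotation": [0, 0, -12.1], "jaw": -1}, {"delta_pos": [-0.101, -0.239, 0], "rotation": [0, 0, -15], "jaw": -1}, {"delta_pos": [-0.12, -0.283, 0], "rotation": [0, 0, -18], "jaw": -1}, {"delta_pos": [-0.135, -0.319, 0], "rotation": [0, 0, -20], "jaw": -1}]'

```text
t: 14.25
tcp_pos: [0.4908, 0.1711, 0.2639]
tcp_rot: [1.0, 0.022, -0.002, 0.0]
wrist_force: [1.4, 0.1, -0.5]
grip_width: 0.128
```

```bash
python3 - <<'E'
from h import *
go((.489,.2008,.266),np.radians(4.1))
E
```

```text
rot [ 0.04  0.2  -1.53]
rot [ 3.1000e-01 -6.0000e-02  1.7847e+02]
rot [ 3.1000e-01 -6.0000e-02  1.7847e+02]
dpos [-0.0005 -0.0297 -0.0022] p [0.4908 0.1711 0.2639] toolx [ 0.999  0.045 -0.003] q [0.312 0.212 1.811 0.    1.122 0.268] F [ 1.39  0.05 -0.48] w 0.128 t 14.25
```

>>> arm_command --commands '[{"delta_pos": [0, -0.018, 0.01], "rotation": [0, 0, -1.5], "jaw": -1}, {"delta_pos": [0, -0.0295, 0.03], "rotation": [0, 0, -1.5], "jaw": -1}, {"delta_pos": [0, -0.0295, 0.044], "rotation": [0, 0, -1.5], "jaw": -1}, {"delta_pos": [0, -0.0295, 0.044], "rotation": [0, 0, -1.5], "jaw": -1}, {"delta_pos": [0, -0.0295, 0.044], "rotation": [0, 0, -1.5], "jaw": -1}]'

```text
t: 14.75
tcp_pos: [0.4906, 0.1982, 0.2206]
tcp_rot: [0.999, 0.034, -0.001, 0.0]
wrist_force: [-0.5, -0.3, 0.4]
grip_width: 0.128
```

```bash
python3 - <<'E'
from h import *
go((.489,.2008,.2055),np.radians(4.1))
c=arm.capture('side');u,v,n,k=245,175,120,5
s=cv2.resize(c['frame'][v:v+n,u:u+n,::-1],(600,600),interpolation=2)
def d(P,col):
  for q in proj(c,P): cv2.circle(s,tuple(int(a) for a in (q-[u,v]+.5)*k),2,col,-1)
p=np.array(arm.sense()['tcp_pos']); z=p[2]-.0934
d(box(p[0],p[1],np.radians(4.1),.006,.040,z,z+.09),(0,255,0))
d(box(.489,.2008,np.radians(4.1),.018,.052,.11,.11),(0,0,255))
cv2.imwrite('pics/s16.png',s)
b=cap('top','t16.png')
E
```

```text
rot [ 0.05  0.15 -0.19]
rot [ 2.4000e-01 -8.0000e-02  1.7981e+02]
rot [ 2.4000e-01 -8.0000e-02  1.7981e+02]
dpos [-0.0014 -0.0027  0.0151] p [0.4906 0.1982 0.2206] toolx [ 0.998  0.068 -0.003] q [ 0.362  0.277  1.834 -0.     1.033  0.293] F [-0.53 -0.26  0.38] w 0.128 t 14.75
```

View pics/s16.png

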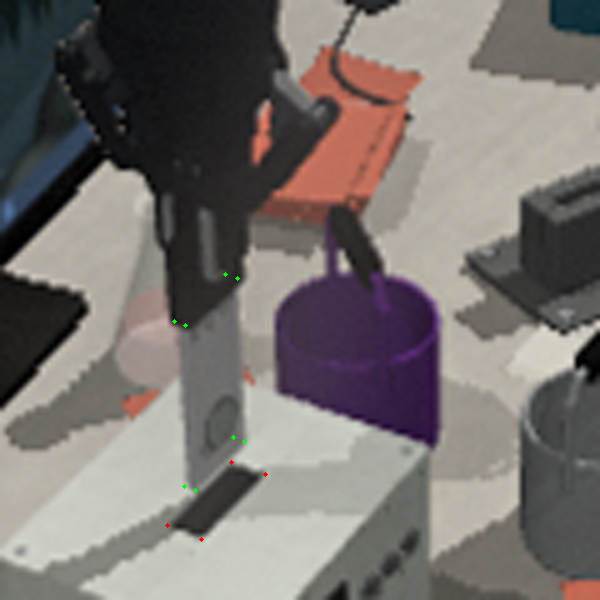

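The model overlays (blade green, slot red) agree with the picture to about 1 px: blade tip at about px (287,270), slot at (288,275). A small correction, then lower to just above the mouth.

>>> arm_command --commands '[{"delta_pos": [-0.001, -0.0025, 0.005], "rotation": [0, 0, -0.3], "jaw": -1}, {"delta_pos": [-0.001, -0.0025, 0.012], "rotation": [0, 0, -0.3], "jaw": -1}, {"delta_pos": [-0.001, -0.0025, 0.012], "rotation": [0, 0, -0.3], "jaw": -1}, {"delta_pos": [-0.001, -0.0025, 0.012], "rotation": [0, 0, -0.3], "jaw": -1}]'

```text
t: 15.25
tcp_pos: [0.49, 0.2009, 0.2095]
tcp_rot: [0.999, 0.037, -0.0, 0.0]
wrist_force: [1.0, -0.1, -0.5]
grip_width: 0.13
```

```bash
python3 - <<'E'
from h import *
go((.489,.2008,.136),np.radians(4.1))
c=arm.capture('side');u,v,n,k=260,225,75,8
go((.489,.2008,.136),np.radians(4.1))
s=cv2.resize(c['frame'][v:v+n,u:u+n,::-1],(600,600),interpolation=2)
def d(P,col):
  for q in proj(c,P): cv2.circle(s,tuple(int(a) for a in (q-[u,v]+.5)*k),2,col,-1)
p=np.array(arm.sense()['tcp_pos']); z=p[2]-.0934
d(box(p[0],p[1],np.radians(4.1),.006,.040,z,z+.09),(0,255,0))
d(box(.489,.2008,np.radians(4.1),.018,.052,.11,.11),(0,0,255))
cv2.imwrite('pics/s17.png',s)
E
```

```text
rot [0.01 0.02 0.1 ]
rot [-4.000e-02  1.000e-02 -1.799e+02]
rot [-4.000e-02  1.000e-02 -1.799e+02]
dpos [-0.001  -0.      0.0735] p [0.49   0.2009 0.2095] toolx [ 0.997  0.073 -0.   ] q [ 0.367  0.291  1.845 -0.     1.007  0.293] F [ 0.99 -0.15 -0.46] w 0.13 t 15.25
rot [0.  0.  0.1]
rot [  -0.     0.  -179.9]
rot [  -0.     0.  -179.9]
dpos [-0.0012  0.0001  0.0737] p [0.4902 0.201  0.2097] toolx [ 0.997  0.073 -0.   ] q [0.367 0.291 1.844 0.    1.007 0.293] F [-0.47  0.62 -0.5 ] w 0.127 t 15.3
```

View pics/s17.png

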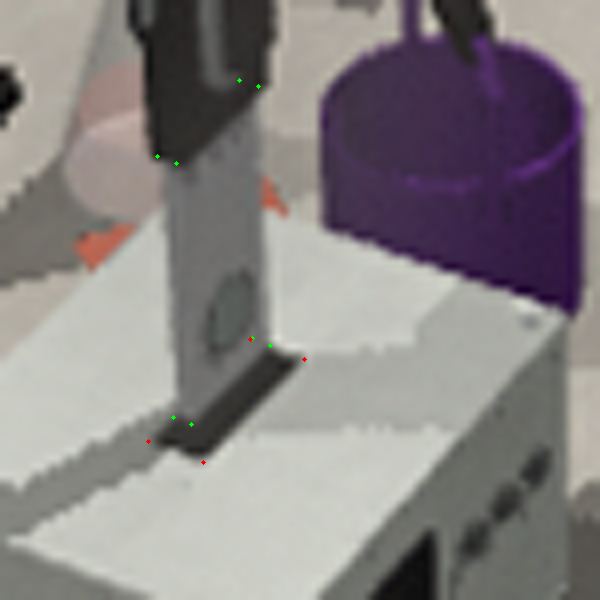

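Blade tip sits over the slot mouth at about px (287,277), within roughly 1 mm. I lower in stages, watching the force.

>>> arm_command --commands '[{"delta_pos": [-0.001, 0, 0.003], "rotation": [0, 0, 0], "jaw": -1}, {"delta_pos": [-0.001, 0, 0.006], "rotation": [0, 0, 0], "jaw": -1}, {"delta_pos": [-0.001, 0, 0.009], "rotation": [0, 0, 0], "jaw": -1}, {"delta_pos": [-0.001, 0, 0.012], "rotation": [0, 0, 0], "jaw": -1}, {"delta_pos": [-0.001, 0, 0.012], "rotation": [0, 0, 0], "jaw": -1}]'

```text
t: 15.8
tcp_pos: [0.4889, 0.2008, 0.1971]
tcp_rot: [0.999, 0.037, -0.0, 0.0]
wrist_force: [-0.6, 0.4, -1.7]
grip_width: 0.126
```

>>> arm_command --commands '[{"delta_pos": [0, 0, 0.003], "rotation": [0, 0, 0], "jaw": -1}, {"delta_pos": [0, 0, 0.006], "rotation": [0, 0, 0], "jaw": -1}, {"delta_pos": [0, 0, 0.006], "rotation": [0, 0, 0], "jaw": -1}]'

```text
t: 16.1
tcp_pos: [0.4889, 0.2008, 0.1912]
tcp_rot: [0.999, 0.037, -0.0, 0.0]
wrist_force: [0.9, 0.2, -0.4]
grip_width: 0.127
```

The tip is about 12 mm deep with no force. I continue.

>>> arm_command --commands '[{"delta_pos": [0, 0, 0.004], "rotation": [0, 0, 0], "jaw": -1}, {"delta_pos": [0, 0, 0.008], "rotation": [0, 0, 0], "jaw": -1}, {"delta_pos": [0, 0, 0.012], "rotation": [0, 0, 0], "jaw": -1}, {"delta_pos": [0, 0, 0.016], "rotation": [0, 0, 0], "jaw": -1}, {"delta_pos": [0, 0, 0.02], "rotation": [0, 0, 0], "jaw": -1}, {"delta_pos": [0, 0, 0.02], "rotation": [0, 0, 0], "jaw": -1}]'

```text
t: 16.7
tcp_pos: [0.4888, 0.2008, 0.171]
tcp_rot: [0.999, 0.037, -0.001, 0.0]
wrist_force: [0.3, -0.1, -0.1]
grip_width: 0.126
```

```bash
python3 v.py s18.png 250 185 120; python3 - <<'E'
from h import *
go((.489,.2008,.136),np.radians(4.1))
E
```

```text
[0.48898677 0.20085873 0.17131559] [0.25726275 0.4053041  0.13739383] 0.1271933631647365 16.75
rot [0.01 0.04 0.11]
rot [-6.0000e-02  2.0000e-02 -1.7989e+02]
rot [-6.0000e-02  2.0000e-02 -1.7989e+02]
dpos [0.     0.0001 0.0353] p [0.489  0.2009 0.1713] toolx [ 0.997  0.073 -0.001] q [0.367 0.341 1.876 0.    0.924 0.294] F [0.26 0.41 0.14] w 0.127 t 16.75
```

View pics/s18.png

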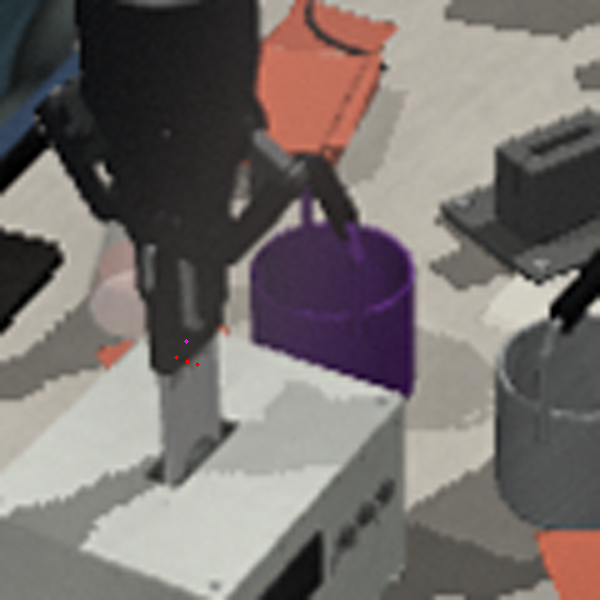

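The blade is through the throat at about px (286,275), with no contact force. Final 35 mm.

>>> arm_command --commands '[{"delta_pos": [0, 0, 0.006], "rotation": [0, 0, 0], "jaw": -1}, {"delta_pos": [0, 0, 0.012], "rotation": [0, 0, 0], "jaw": -1}, {"delta_pos": [0, 0, 0.018], "rotation": [0, 0, 0], "jaw": -1}, {"delta_pos": [0, 0, 0.024], "rotation": [0, 0, 0], "jaw": -1}, {"delta_pos": [0, 0, 0.03], "rotation": [0, 0, 0], "jaw": -1}, {"delta_pos": [0, 0, 0.035], "rotation": [0, 0, 0], "jaw": -1}, {"delta_pos": [0, 0, 0.035], "rotation": [0, 0, 0], "jaw": -1}, {"delta_pos": [0, 0, 0.035], "rotation": [0, 0, 0], "jaw": -1}]'

```text
t: 17.55
tcp_pos: [0.4892, 0.201, 0.1366]
tcp_rot: [0.999, 0.037, -0.0, 0.0]
wrist_force: [0.3, -1.0, 0.1]
grip_width: 0.124
```

```bash
python3 - <<'E'
from h import *
go((.489,.2008,.136),np.radians(4.1))
c=arm.capture('side');cv2.imwrite('pics/sf.png',c['frame'][:,:,::-1]);u,v,n,k=260,215,75,8
s=cv2.resize(c['frame'][v:v+n,u:u+n,::-1],(600,600),interpolation=2)
def d(P,col):
  for q in proj(c,P): cv2.circle(s,tuple(int(a) for a in (q-[u,v]+.5)*k),2,col,-1)
p=np.array(arm.sense()['tcp_pos']); z=p[2]-.0934
d(box(p[0],p[1],np.radians(4.1),.006,.040,.11,z+.09),(0,255,0)); print('depth',.11-z)
cv2.imwrite('pics/s19.png',s)
cap('top','tf.png')
E
```

```text
rot [0.   0.01 0.11]
rot [-2.0000e-02  0.0000e+00 -1.7989e+02]
rot [-2.0000e-02  0.0000e+00 -1.7989e+02]
dpos [-0.0002  0.0001  0.0006] p [0.4892 0.201  0.1366] toolx [ 0.997  0.073 -0.   ] q [0.367 0.393 1.899 0.    0.85  0.294] F [ 0.27 -0.97  0.07] w 0.124 t 17.55
depth 0.06661650333021174
```

View pics/s19.png

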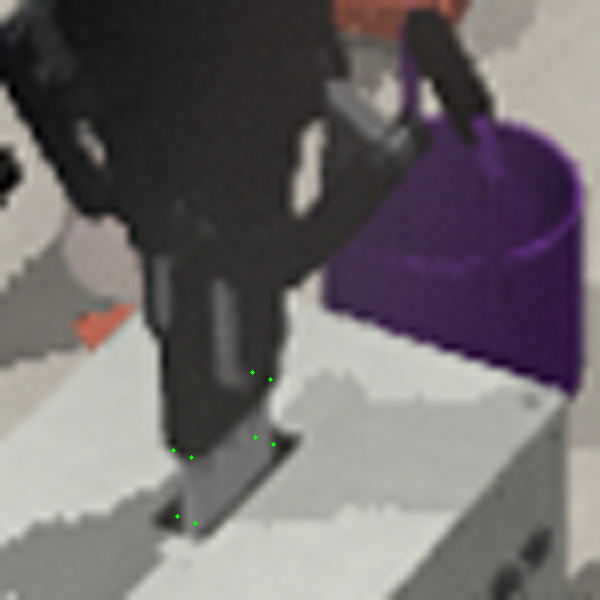

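View pics/sf.png

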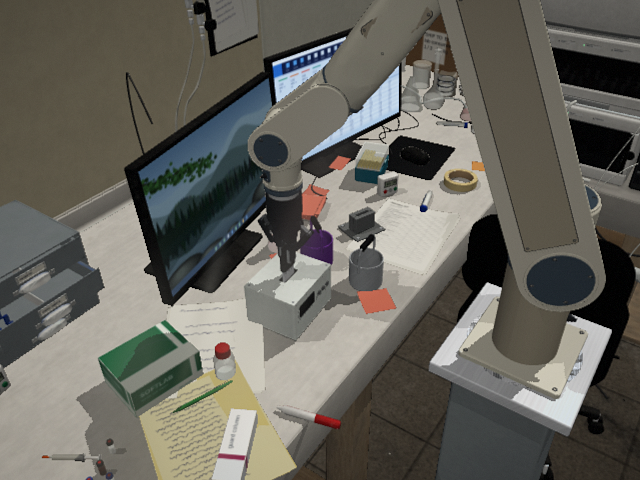

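View pics/tf.png

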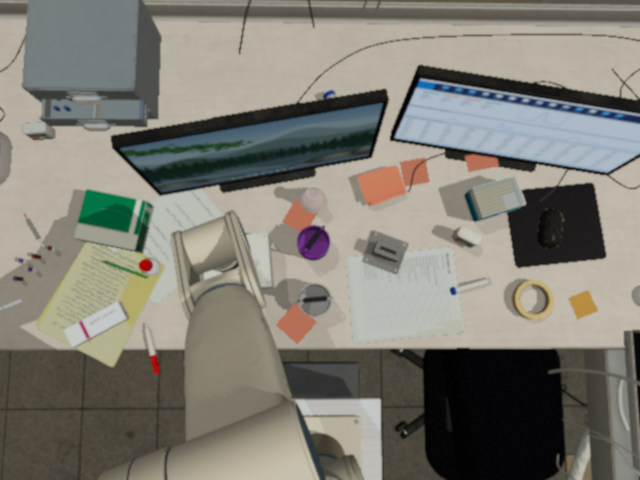

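The final views show the slide upright in the slot, head clear of the reader (blade visible at px 283–294, y 267–281), the steel can standing at (366,270), and the other things unmoved. Handing in.

```bash
python3 -c "
from workcell import arm
print(arm.close_job()); s=arm.sense(); print(s['tcp_pos'],s['wrist_force'],s['grip_width'],s['t'])"
```

```text
the job is handed in; nothing more can be done
None
the job is handed in; nothing more can be done
```

The job is done and handed in at about 17.6 s of robot time, with the arm still holding the slide in the reader.

- **Can:** I lifted the steel can off the reader by its grip bar and set it upright on bare worktop at about (0.40, 0.01). Wrist force peaked at about 17 N in the readings as it touched down. The purple can was left alone.
- **Slide:** I took it from the rack and lowered it through the slot without any noticeable contact force. It is held upright with about 67 mm of the 90 mm blade inside (74 %), and its head is about 23 mm above the reader.
- **Last checks:** The wrist force was about 1 N and the gripper was still closed on the head. In the final views the blade matched its predicted outline to about 1 pixel, the can was standing, and the other things looked unmoved.
- **What disagreed:**
  - In the side view the fingertips looked 10–25 mm higher than the stated tool geometry. I set the grasp heights from the pictures instead, and both grips held.
  - The two views gave the can's bar and the slide's head turned by angles 5–9° apart. This did not matter once the jaws had closed on them.

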